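Close the balance's draught shield and tare it

ROBOT

A 7-joint arm with a two-finger parallel gripper is mounted at the origin on the work surface. World frame = base frame: x ahead of the robot, y to its left, z up, the work surface at z = 0. Lengths are in m, angles in degrees, forces in N, time in s.
With the tool pointing down it reaches from about 0.425 to 0.95 m from the base axis. Payload 4.7 kg.
Tool frame: the origin (TCP) lies at the very end of the fingers, on their centre line; the grasp point (between the pads) lies 19 mm behind it (grip_point_offset is the distance from the TCP to the grasp point, in m); z points along the fingers, x is the direction in which the jaws open and shut, and the axes are right-handed (so a half turn about z gives the same grasp; the last joint's range is limited). The gripper opens to 87 mm and grips with 3 to 60 N. Pads are 19 mm wide; open, the fingers measure 117 mm over their backs; the gripper's body (75 mm by 190 mm) begins 51 mm behind the grasp point.
Start: joints at [-68.807, 26.849, -2.785, 87.806, 1.381, 65.374, -4.715], TCP at [0.262, 0.622, 0.223] pointing down, gripper open.
Joint ranges: [-148.3, 148.3], [-19.14, 114.17], [-79.39, 73.82], [5.75, 140.21], [-59.74, 239.74], [12.07, 113.84], [-152.46, 152.46]. Speed limits (degrees/s): [147.25, 147.25, 180, 180, 180, 180, 180].

INTERFACE

Orientations are given as a 3x3 rotation matrix whose columns are the frame's x, y, z axes.
In Python, from cell import * gives the robot as it stands. The module is installed in compiled form; this text tells all that it offers.
- The arm moves only by the tool move_arm, never from a script. Its argument "rows" is a list of rows, each a list of 7 numbers: the shift along the tool's x, y, z in cm, then the turn, a rotation vector about the tool's x, y, z in rad, then the closure, from -1 (fully open) to 1 (shut). A call has 1 to 5 rows; each row shifts and turns the commanded pose from where the row before left it, along the tool's axes as they then stand; what a row does not reach is not made up. A row lasts 1/10 s, in which the tool goes at most 50 mm and 8.59 degrees, less where a joint would pass 70% of its speed; a pose out of reach is approached as far as the arm can. A call is refused whole if a number of a shift passes 5 or a number of a turn 0.15, either way. A call with a gripper value outside its range is refused whole. The fingers move at their own pace and stop on an object; "grip_force" is the grip in N (left out, the last holds). Time passes only in rows, so rows that do not move let the fingers close. It gives the time, the measured TCP pose, the force and the opening at its end, in the units of the state.
- state(): the state, without advancing time (a new reading comes with each control period).
- snapshot(name): name is "scene" or "top" or "wrist"; returns a dict with "frame" (420x560x3 uint8, red, green, blue), "fx", "fy", "cx", "cy" (pixels), "view" (4x4, takes a point from world to camera coordinates). Camera axes: x right, y down, z forward; pixel columns grow to the right and rows downward; lengths in m; the calibration is good to about 2 mm. The wrist camera is an equidistant fisheye: a pixel r from the principal point sees the ray r / f radians off the axis. A picture is of the moment at which its call begins. There is no depth.
- job_done(): hands the job in, once; it reports no verdict.
Trained networks look in a picture, given as the dict that the camera call returned (one of the last four; its "shot" number tells which), for a name from the list of things; names that differ only in an ending like _2 or _b are one class to them, and where a whole thing is asked for, a point or a joint stands for the part that bears it (a point fixed in the world has none). Each returns a list of dicts, best first, with "score" (0 to 1); they miss things now and then, are a little off and sometimes report something else, mostly with a low value. They report only what shows in the picture. A call takes as long as a camera call. They do not tell look-alikes from the thing itself.
- find_in(picture, label): "centre" ([x, y, z] in m, in the coordinates of the camera as it stood for that picture, good to about 4 mm: the middle of the surface that is visible of it).
The state is a dict: "time": time; "joint_positions": joint angles; "dq": joint speeds; "joint_torque": joint torques, N m; "eef_pos": TCP position; "orientation": TCP orientation; "force": force on the tool from outside, world axes, zero at the start; "torque": the same for the moment, N m; "gripper_width": finger opening in m.
Only numpy, scipy, OpenCV 4.12 (cv2) and the standard library are available. Lean on these libraries where they do the work, as an engineer would, in place of code of your own. Each camera call takes 0.05 s, during which the arm holds its last target.

TASK

Get the laboratory balance ready to weigh: with the fingertips push the draught shield's roof panel, which stands open to the balance's left, fully shut. Then press the wide oblong tare key on the balance's front all the way down and let it come back up. Grasp and lift nothing: leave the small round key unpressed, the beaker standing on the pan, and the things around the balance where they are.

Things in the scene. Friction and masses are not known exactly. Their poses are not given: they have to be found in the camera images.
- balance: Grey laboratory balance, 290 long (x) by 200 wide (y), fixed to the bench. Origin: centre of its footprint, on the bench. Its own x points from its front (keys, low apron) to its back, y to its left, z up; it may be turned about z. The apron and base top lie 60 mm above the bench. The clear-walled weighing chamber stands on the rear part: x from -25 to 145 mm, y from -90 to 90 mm, walls up to 150 mm; a flat display lies on the apron between keys and chamber.
- roof_end (a point): Middle of the top edge of the roof panel's left end face; moves with the panel. The panel is a framed clear plate 170 (balance x) by 190 (balance y) by 22 mm thick, lying flat on the chamber with its top 172 mm above the bench. Its left end is a plain grey upright face 170 mm wide and 22 mm high. Shut, that end stands at balance y = 100 mm and overhangs the chamber wall by 10 mm; push it towards the balance's right (-y of the balance).
- roof (a joint): How far the roof panel stands open, in m: 0 fully shut (stop), 0.095 fully open; it grows as the panel slides to the balance's left. Stays where it is left; needs about 2 N to slide.
- tare_top (a point): Centre of the top of the tare key, the wide oblong white key, 26 (balance x) by 64 (balance y) mm, at balance x = -112, y = 30 mm; its top stands 10 mm above the apron (70 mm above the bench) when up.
- tare_key (a joint): How far the tare key is pressed, in m: 0 up, 0.005 fully down. Presses straight down against a spring, about 2 N to start and 5 N fully down; springs back.
- power_top (a point): Centre of the top of the small round white key, 18 mm across, at balance x = -112, y = -65 mm, as high as the tare key. Not to be pressed.
- power_key (a joint): How far the small round key is pressed, in m: 0 up, 0.005 fully down.
- beaker: Small open glass beaker, 54 across and 60 mm tall, standing loose on the balance pan inside the chamber (its rim is 130 mm above the bench). Origin: centre of its underside.
- weight: Brass knobbed calibration weight, 32 across and 55 mm tall, loose, standing on the bench close beside the balance, on its left or right. Origin: centre of its underside.
- jar: Amber glass jar with cap, 56 across and 70 mm tall, loose, standing on the bench close beside the balance, on the other side from the weight. Origin: centre of its underside.
- pipette_filler: Green pipette filler with a white nose, 150 long, 22 wide, 20 mm high, lying loose on the bench at the left. Origin: underside, 55 mm from the plain end.
- bottle0: Small white reagent bottle, 60 across and 140 mm tall, loose, the nearest of the bottles at the left. Origin: centre of its underside.
Things that resemble listed ones, but are neither listed nor needed, are in the scene too. Leave any red look-alike of the beaker alone.

How it is judged:
By the outcome, as a careful person would: the job done as asked, in the order asked, and still so for the second after the job is handed in, with the robot touching nothing.
It also fails if it takes over 42 s, if anything falls off the work surface, if the arm or the gripper's body presses on something with over 40 N, if the wrist force passes 120 N, or if a joint passes its speed limit or range.

## Working session

There is one attempt and no reset: what is moved stays moved. The work goes in short steps, Python scripts to look and compute and a tool call to move; the robot and the scene stay as the last step left them, time stands still between calls to the robot, and variables do not carry over. Pictures are saved under pics/ and viewed, and the job is handed in when it is done.

Besides the shell and the picture viewer there is one more tool, called after "Request:" as name(argument=value, ...), one argument or row to a line, values as JSON. move_arm: Moves the arm, as the interface text tells. Its arguments: {"type":"object","properties":{"rows":{"type":"array"},"grip_force":{"type":"number"}},"required":["rows"]}

```bash
mkdir -p pics
cat > h.py <<'E'
from cell import *
import numpy as np, cv2
def save(p,n): cv2.imwrite('pics/'+n,cv2.cvtColor(p['frame'],cv2.COLOR_RGB2BGR))
def w(p,c):
    V=np.array(p['view']); return np.linalg.inv(V)@np.r_[c,1]
def proj(p,X):
    c=(np.array(p['view'])@np.r_[X,1]); return p['fx']*c[0]/c[2]+p['cx'],p['fy']*c[1]/c[2]+p['cy']
def ray(p,u,v,z):
    V=np.linalg.inv(np.array(p['view'])); d=V[:3,:3]@np.array([(u-p['cx'])/p['fx'],(v-p['cy'])/p['fy'],1]); o=V[:3,3]
    return o+d*(z-o[2])/d[2]
E
python3 - <<'E'
from h import *
np.set_printoptions(precision=3,suppress=True)
for n in ['scene','top']:
    p=snapshot(n); save(p,n+'0.png')
    for l in ['balance','roof_end','roof','tare_top','tare_key','power_top','beaker','weight','jar','pipette_filler','bottle0']:
        for r in find_in(p,l)[:3]:
            x=w(p,r['centre'])[:3]; print(n,l,round(r['score'],2),x,np.round(proj(p,x)))
s=state();print(s)
E
```

```text
scene balance 0.86 [ 0.631 -0.154  0.133] [223. 258.]
scene roof_end 0.76 [ 0.625 -0.086  0.16 ] [244. 234.]
scene roof 0.72 [ 0.627 -0.086  0.161] [244. 234.]
scene tare_top 0.57 [ 0.441 -0.131  0.066] [187. 231.]
scene tare_key 0.41 [ 0.439 -0.134  0.067] [186. 231.]
scene tare_key 0.17 [ 0.626 -0.172  0.1  ] [217. 270.]
scene beaker 0.77 [ 0.76  -0.136  0.037] [267. 312.]
scene beaker 0.76 [0.649 0.008 0.028] [280. 258.]
scene beaker 0.68 [ 0.77  -0.238  0.037] [236. 340.]
scene jar 0.64 [ 0.525 -0.349  0.049] [133. 299.]
scene pipette_filler 0.57 [0.465 0.326 0.019] [315. 175.]
scene bottle0 0.84 [0.545 0.426 0.075] [357. 159.]
top balance 0.69 [ 0.575 -0.125  0.151] [339. 222.]
top roof_end 0.86 [ 0.622 -0.081  0.163] [323. 204.]
top roof_end 0.24 [0.525 0.432 0.096] [135. 245.]
top roof 0.97 [ 0.615 -0.08   0.164] [322. 206.]
top tare_top 0.55 [ 0.443 -0.109  0.074] [332. 272.]
top tare_key 0.68 [ 0.444 -0.109  0.074] [332. 272.]
top beaker 0.71 [ 0.777 -0.246  0.032] [374. 156.]
top beaker 0.65 [ 0.772 -0.137  0.026] [336. 159.]
top beaker 0.52 [ 0.683 -0.341  0.03 ] [408. 188.]
top jar 0.72 [ 0.51  -0.337  0.073] [413. 247.]
top pipette_filler 0.88 [0.455 0.332 0.022] [176. 271.]
top bottle0 0.86 [0.527 0.431 0.098] [135. 245.]
top bottle0 0.16 [0.457 0.333 0.023] [176. 270.]
{'time': 1.2, 'joint_positions': array([-68.809,  26.848,  -2.784,  87.806,   1.379,  65.374,  -4.714]), 'dq': array([ 0.051,  0.091, -0.032,  0.1  ,  0.021, -0.035, -0.086]), 'joint_torque': array([ -0.001, -50.784,  -0.081, -23.646,  -0.061,   0.031,  -0.   ]), 'eef_pos': array([0.262, 0.622, 0.223]), 'orientation': array([[ 0.388,  0.922, -0.   ],
       [ 0.922, -0.388,  0.   ],
       [ 0.   , -0.   , -1.   ]]), 'force': array([-0.375, -0.666, -0.313]), 'torque': array([-0.008, -0.017,  0.019]), 'gripper_width': 0.08696865269263568}
```

View pics/scene0.png

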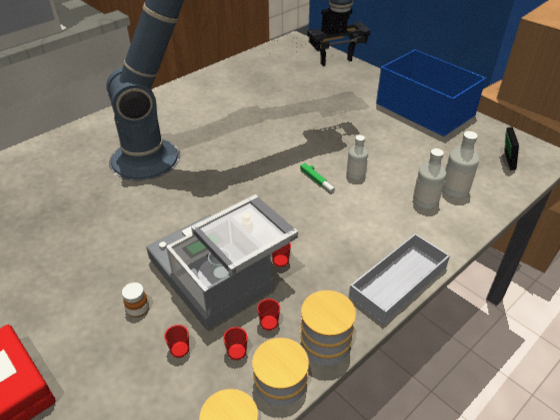

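View pics/top0.png

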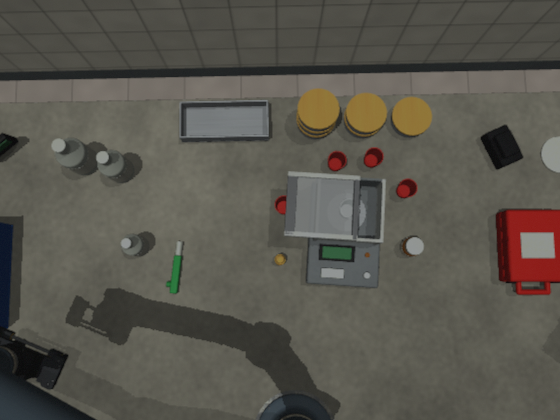

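Run:
```python
import cv2
a=cv2.imread('pics/top0.png')[130:310,250:440];cv2.imwrite('pics/topc.png',cv2.resize(a,None,fx=4,fy=3.3,interpolation=cv2.INTER_CUBIC) if 0 else cv2.resize(a[:150],None,fx=4,fy=4,interpolation=cv2.INTER_CUBIC))
a=cv2.imread('pics/scene0.png')[200:350,130:320];cv2.imwrite('pics/scenec.png',cv2.resize(a,None,fx=4,fy=4,interpolation=cv2.INTER_CUBIC))
```

```text
(no output)
```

View pics/topc.png

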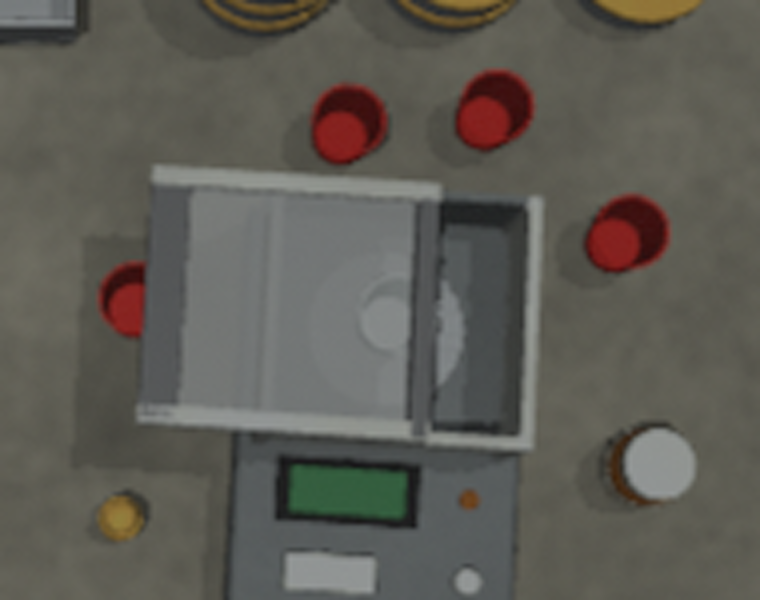

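View pics/scenec.png

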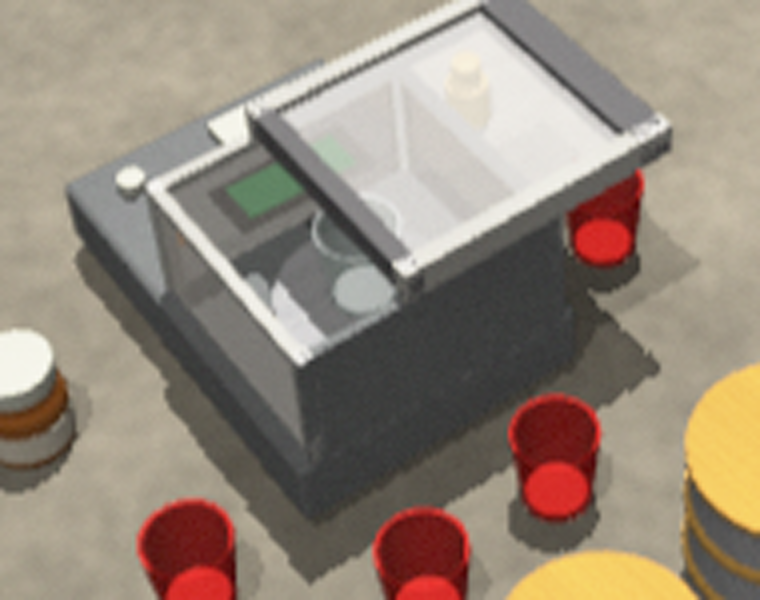

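Run:
```python
from h import *
np.set_printoptions(precision=4,suppress=True)
p=snapshot('top')
def f(u,v,z): 
    r=ray(p,250+u/4,130+v/4,z);return r
A=f(152,165,.172);B=f(138,420,.172);C=f(442,186,.172);D=f(426,440,.172)
print('panel',A,B,C,D,np.linalg.norm(A-B),np.linalg.norm(B-D))
E1=f(543,197,.15);E2=f(532,448,.15);print('right wall top',E1,E2,np.linalg.norm(E1-E2))
k=[f(285,551,.07),f(377,557,.07),f(374,595,.07),f(284,588,.07)];K=np.mean(k,0);P=f(467,581,.07);print('tare',K,'pow',P,np.linalg.norm(K-P))
yb=K-P;yb/=np.linalg.norm(yb);yaw=np.degrees(np.arctan2(-yb[0],yb[1]));print(yaw)
for a,b in((B,A),(D,C),(E2,E1)): d=a-b;print(np.degrees(np.arctan2(-d[1],-d[0])) )
for a,b in((D,B),(C,A)): d=b-a;print(np.degrees(np.arctan2(-d[0],d[1])) )
W=f(121,518,.055);print('weight',W)
th=np.radians(-3.2)
for yaw in(-3.2,-2.5,-4):
    t=np.radians(yaw);R=np.array([[np.cos(t),-np.sin(t)],[np.sin(t),np.cos(t)]])
    o1=K[:2]-R@[-.112,.03];o2=P[:2]-R@[-.112,-.065];o3=(E1+E2)[:2]/2-R@[.06,-.09]
    m=R.T@((A+B)[:2]/2-o1); print(yaw,o1,o2,o3,m)
s=snapshot('scene')
# project model in scene for check
t=np.radians(-3.2);R=np.array([[np.cos(t),-np.sin(t)],[np.sin(t),np.cos(t)]])
o=(K[:2]-R@[-.112,.03]+P[:2]-R@[-.112,-.065])/2
for im,n in((p,'top'),(s,'scene')):
    g=im['frame'][:,:,::-1].copy()
    g=cv2.resize(g,None,fx=1,fy=1)
    for q in[(-.112,.03,.07),(-.112,-.065,.07),(-.025,-.09,.15),(.145,-.09,.15),(.06,.195,.172),(-.025,.195,.172),(.145,.195,.172)]:
        X=np.r_[o+R@q[:2],q[2]];u,v=proj(im,X);cv2.circle(g,(round(u),round(v)),1,(255,0,255),-1)
    g=g[130:310,250:440] if n=='top' else g[200:350,130:320]
    cv2.imwrite(f'pics/{n}1.png',cv2.resize(g[:150],None,fx=4,fy=4,interpolation=cv2.INTER_NEAREST))
```

```text
panel [0.709  0.0088 0.172 ] [0.5404 0.0214 0.172 ] [ 0.6913 -0.1817  0.172 ] [ 0.5242 -0.165   0.172 ] 0.16906998175749643 0.18704894593415253
right wall top [ 0.6868 -0.2523  0.15  ] [ 0.5193 -0.2378  0.15  ] 0.16818450432865217
tare [ 0.4406 -0.111   0.07  ] pow [ 0.4334 -0.2054  0.07  ] 0.09461095315527947
-4.378546901474795
-4.2737944298029475
-5.706677912091252
-4.975976560048745
-4.981576667860773
-5.317414644645011
weight [0.4813 0.0327 0.055 ]
-3.2 [ 0.5508 -0.1472] [ 0.5488 -0.1467] [ 0.5482 -0.1518] [0.0648 0.1662]
-2.5 [ 0.5512 -0.1459] [ 0.5481 -0.1453] [ 0.547  -0.1525] [0.0664 0.164 ]
-4 [ 0.5502 -0.1488] [ 0.5496 -0.1483] [ 0.5495 -0.1511] [0.0629 0.1686]
```

View pics/scene1.png

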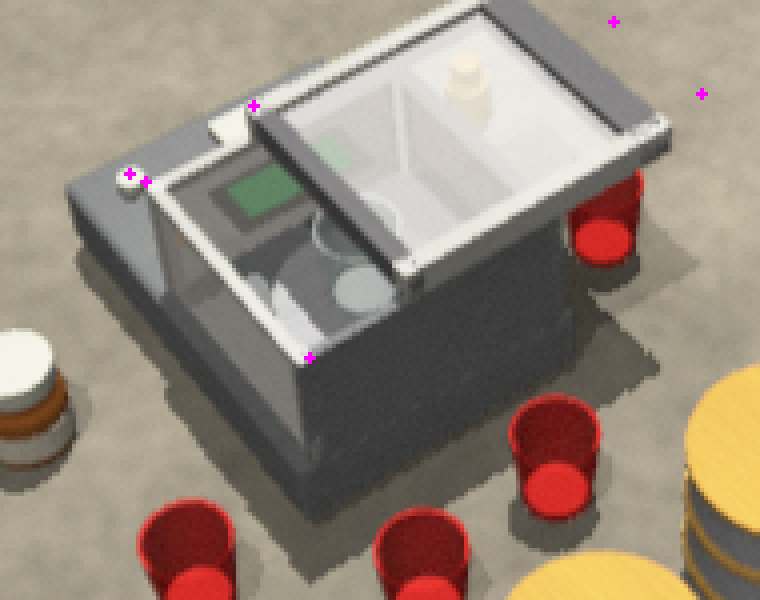

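View pics/top1.png

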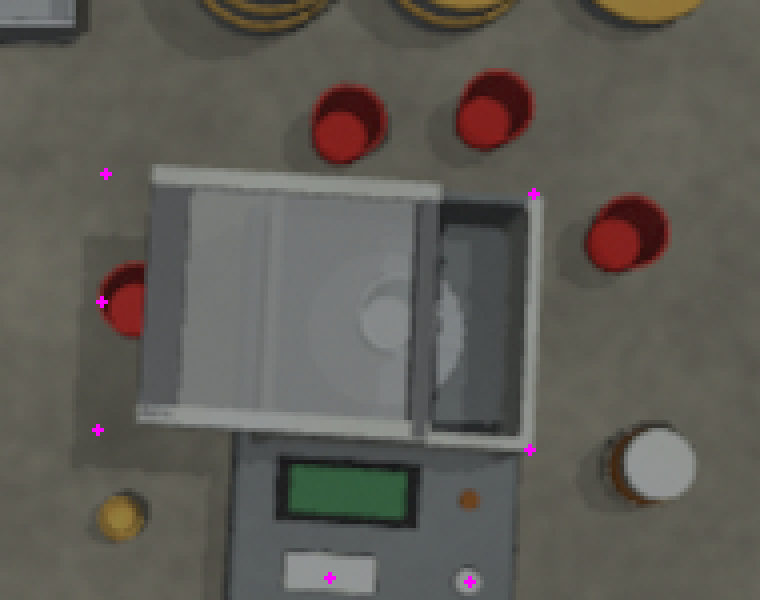

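Request:
move_arm(
  rows=[
    [0,0,0,0,0,-0.15,1],
    [0,0,0,0,0,-0.15,1],
    [-2,1.6,0,0,0,-0.015,1],
    [-3.4,2.7,0,0,0,0,1],
    [-3.4,2.7,0,0,0,0,1],
  ],
  grip_force=20,
)

```text
time: 1.8
eef_pos: [0.3243, 0.5276, 0.2224]
orientation: [[0.082, 0.997, -0.0], [0.997, -0.082, 0.0], [0.0, -0.0, -1.0]]
force: [1.5, 0.2, 0.2]
gripper_width: 0.0547
```

Request:
move_arm(
  rows=[
    [-3.4,2.7,0,0,0,0,1],
    [-3.4,2.7,0,0,0,0,1],
    [-3.4,2.7,0,0,0,0,1],
    [-3.4,2.7,0,0,0,0,1],
    [-3.4,2.7,0,0,0,0,1],
  ],
)

```text
time: 2.3
eef_pos: [0.4453, 0.3461, 0.2229]
orientation: [[0.084, 0.996, 0.001], [0.996, -0.084, 0.001], [0.001, 0.001, -1.0]]
force: [0.9, 0.7, 0.0]
gripper_width: 0.0148
```

Request:
move_arm(
  rows=[
    [-3.4,2.7,0,0,0,0,1],
    [-3.4,2.7,0,0,0,0,1],
    [-3.4,2.7,0,0,0,0,1],
    [-3.4,2.7,0,0,0,0,1],
    [0,0,0,0,0,0,1],
  ],
)

```text
time: 2.8
eef_pos: [0.5445, 0.1954, 0.2228]
orientation: [[0.095, 0.995, 0.003], [0.995, -0.095, -0.004], [-0.003, 0.003, -1.0]]
force: [-0.9, -0.5, 0.1]
gripper_width: 0.0003
```

Request:
move_arm(
  rows=[
    [-3.7,2.9,0,0,0,0,1],
    [-3.7,2.9,0,0,0,0,1],
    [-3.7,2.9,0,0,0,0,1],
    [0,0,2.0,0,0,0,1],
    [0,0,0,0,0,0,1],
  ],
)

```text
time: 3.3
eef_pos: [0.6168, 0.0838, 0.2001]
orientation: [[0.086, 0.996, -0.005], [0.996, -0.086, -0.001], [-0.001, -0.005, -1.0]]
force: [-1.1, 2.1, 0.4]
gripper_width: 0.0001
```

Run:
```python
from h import *
print(state()['eef_pos'],state()['orientation'])
for n in('top','scene','wrist'):
    p=snapshot(n);save(p,n+'2.png')
    if n!='wrist':
        for r in find_in(p,'roof_end')[:2]: print(n,r['score'],w(p,r['centre']))
a=cv2.imread('pics/top2.png')[120:280,240:440];cv2.imwrite('pics/top2c.png',cv2.resize(a[:150],None,fx=4,fy=4))
```

```text
[0.6167964  0.08378197 0.20009826] [[ 8.64061507e-02  9.96247587e-01 -4.97225935e-03]
 [ 9.96259237e-01 -8.64111659e-02 -8.02406607e-04]
 [-1.22905437e-03 -4.88432644e-03 -9.99987316e-01]]
top 0.61 [ 0.61788801 -0.09007679  0.16549817  1.        ]
scene 0.57 [ 0.62682911 -0.08628143  0.16311865  1.        ]
```

View pics/top2c.png

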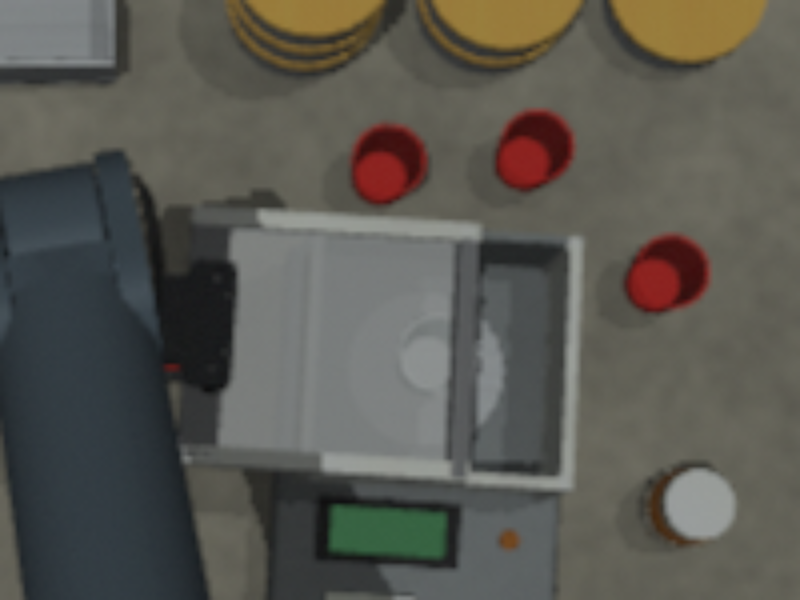

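View pics/scene2.png

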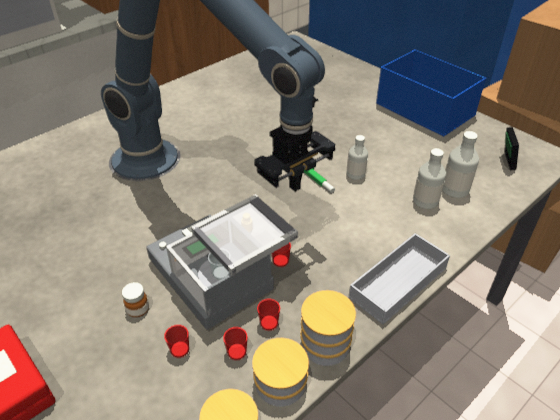

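View pics/wrist2.png

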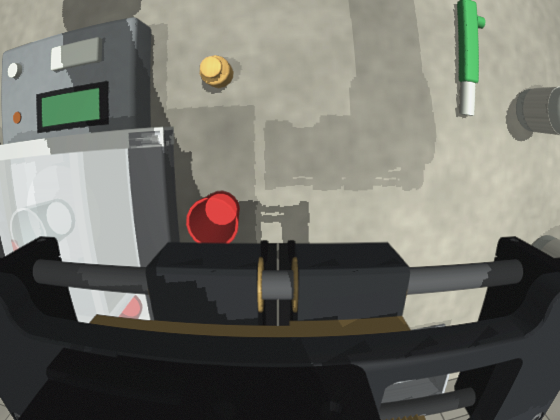

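Request:
move_arm(
  rows=[
    [0,0.3,2.0,0,0,0,1],
    [0,0,2.0,0,0,0,1],
    [-1.5,0,0,0,0,0,1],
    [-1.5,0,0,0,0,0,1],
    [0,0,0,0,0,0,1],
  ],
)

```text
time: 4.05
eef_pos: [0.6192, 0.0507, 0.1642]
orientation: [[0.089, 0.996, 0.002], [0.996, -0.089, -0.002], [-0.002, 0.003, -1.0]]
force: [-0.2, -0.3, 1.2]
gripper_width: 0.0005
```

Request:
move_arm(
  rows=[
    [-0.8,0,0,0,0,0,1],
    [-0.8,0,0,0,0,0,1],
    [-0.8,0,0,0,0,0,1],
    [-0.8,0,0,0,0,0,1],
    [0,0,0,0,0,0,1],
  ],
)

```text
time: 4.55
eef_pos: [0.6159, 0.0218, 0.1627]
orientation: [[0.085, 0.996, 0.0], [0.996, -0.085, -0.0], [-0.0, 0.0, -1.0]]
force: [-0.1, -0.3, -0.1]
gripper_width: 0.0005
```

Request:
move_arm(
  rows=[
    [-0.8,0,0,0,0,0,1],
    [-0.8,0,0,0,0,0,1],
    [-0.8,0,0,0,0,0,1],
    [-0.8,0,0,0,0,0,1],
    [0,0,0,0,0,0,1],
  ],
)

```text
time: 5.05
eef_pos: [0.613, -0.0113, 0.1625]
orientation: [[0.086, 0.996, -0.0], [0.996, -0.086, -0.002], [-0.002, 0.0, -1.0]]
force: [-0.5, 0.7, -0.4]
gripper_width: 0.0005
```

Run:
```python
from h import *
print(state()['force'],state()['eef_pos'])
p=snapshot('scene');save(p,'s3.png')
a=cv2.imread('pics/s3.png')[150:300,130:320];cv2.imwrite('pics/s3c.png',cv2.resize(a,None,fx=4,fy=4))
```

```text
[-0.52843152  0.73696035 -0.40636913] [ 0.61302975 -0.01125585  0.16252063]
```

View pics/s3c.png

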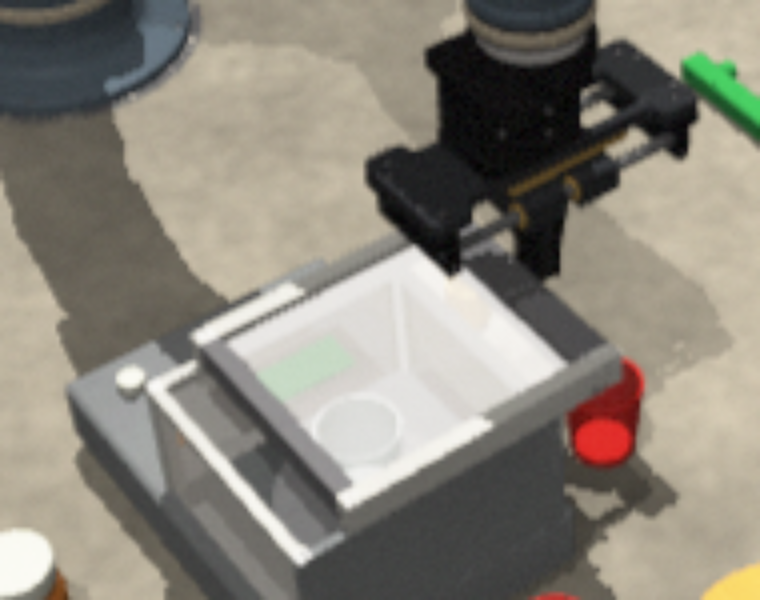

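Request:
move_arm(
  rows=[
    [-0.7,0,0,0,0,0,1],
    [-0.7,0,0,0,0,0,1],
    [-0.7,0,0,0,0,0,1],
    [0,0,0,0,0,0,1],
  ],
)

```text
time: 5.5
eef_pos: [0.6111, -0.0317, 0.1624]
orientation: [[0.086, 0.996, -0.001], [0.996, -0.086, -0.001], [-0.001, -0.0, -1.0]]
force: [-0.4, -0.1, -0.8]
gripper_width: 0.0002
```

Request:
move_arm(
  rows=[
    [-0.3,0,0,0,0,0,1],
    [-0.3,0,0,0,0,0,1],
    [-0.2,0,0,0,0,0,1],
    [0,0,0,0,0,0,1],
  ],
)

```text
time: 5.9
eef_pos: [0.6106, -0.0381, 0.1624]
orientation: [[0.084, 0.996, -0.0], [0.996, -0.084, -0.0], [-0.0, -0.0, -1.0]]
force: [0.6, 1.5, -1.0]
gripper_width: 0.0008
```

Request:
move_arm(
  rows=[
    [-0.2,0,0,0,0,0,1],
    [-0.2,0,0,0,0,0,1],
    [-0.2,0,0,0,0,0,1],
    [0,0,0,0,0,0,1],
  ],
)

```text
time: 6.3
eef_pos: [0.6101, -0.0442, 0.1625]
orientation: [[0.084, 0.996, -0.0], [0.996, -0.084, -0.0], [-0.0, -0.0, -1.0]]
force: [-0.2, 0.9, -1.5]
gripper_width: 0.0002
```

Run:
```python
from h import *
print(state()['force'],state()['eef_pos'])
for n in ('scene','top'):
    p=snapshot(n);save(p,n+'4.png')
a=cv2.imread('pics/scene4.png')[150:300,130:320];cv2.imwrite('pics/s4c.png',cv2.resize(a,None,fx=4,fy=4))
a=cv2.imread('pics/top4.png')[120:270,240:440];cv2.imwrite('pics/t4c.png',cv2.resize(a,None,fx=4,fy=4))
```

```text
[-0.18687727  0.90759811 -1.45518667] [ 0.61014987 -0.04422245  0.16245232]
```

View pics/s4c.png

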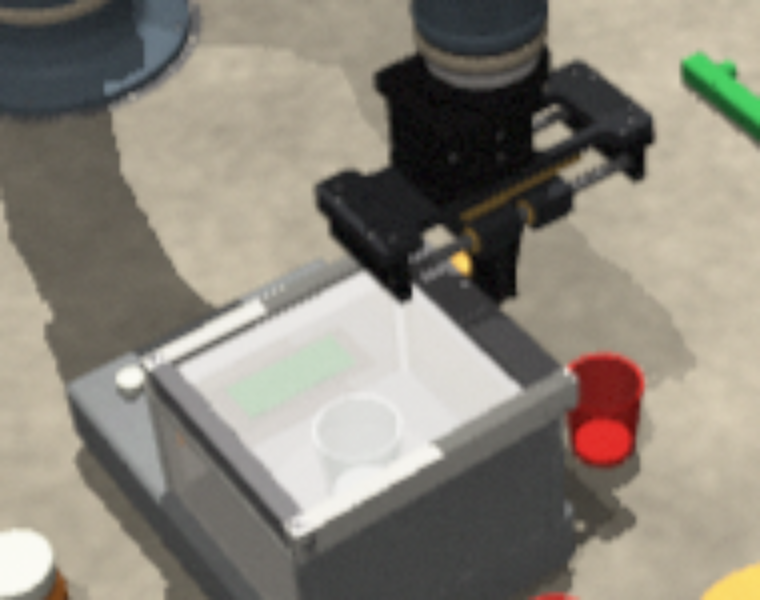

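View pics/t4c.png

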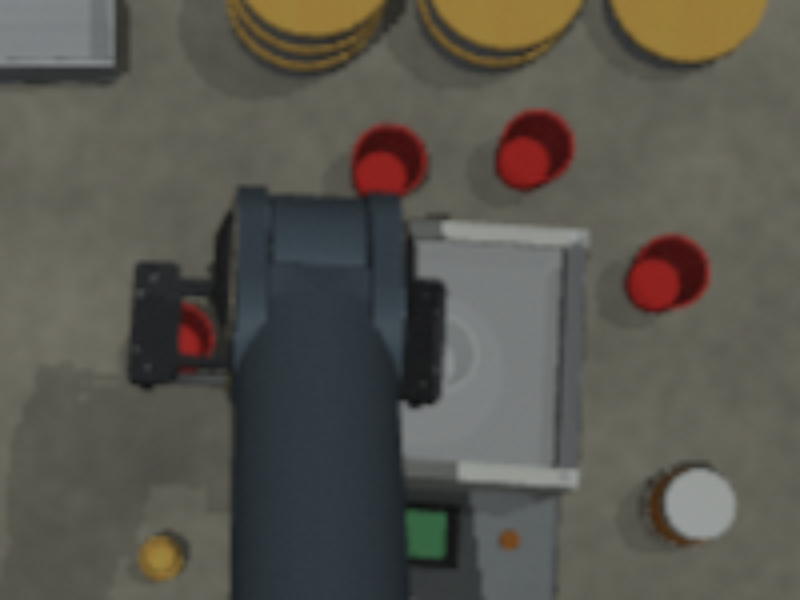

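Nearly shut. Continue until the force rises at the stop.

Request:
move_arm(
  rows=[
    [-0.2,0,0,0,0,0,1],
    [-0.2,0,0,0,0,0,1],
    [-0.1,0,0,0,0,0,1],
    [0,0,0,0,0,0,1],
  ],
)

```text
time: 6.8
eef_pos: [0.6101, -0.0453, 0.1626]
orientation: [[0.082, 0.997, 0.0], [0.997, -0.082, 0.004], [0.004, -0.0, -1.0]]
force: [0.2, 6.1, 1.0]
gripper_width: 0.0005
```

Request:
move_arm(
  rows=[
    [-0.1,0,0,0,0,0,1],
    [-0.1,0,0,0,0,0,1],
    [0,0,0,0,0,0,1],
  ],
)

```text
time: 7.1
eef_pos: [0.6101, -0.0454, 0.1626]
orientation: [[0.081, 0.997, 0.0], [0.997, -0.081, 0.006], [0.006, -0.0, -1.0]]
force: [0.9, 9.1, 0.3]
gripper_width: 0.0003
```

Request:
move_arm(
  rows=[
    [2,0,0,0,0,0,1],
    [2,0,0,0,0,0,1],
    [0,0,-3,0,0,0,1],
    [0,0,-3,0,0,0,1],
    [0,0,-2,0,0,0,1],
  ],
)

```text
time: 7.6
eef_pos: [0.614, -0.0119, 0.245]
orientation: [[0.084, 0.996, 0.003], [0.996, -0.084, -0.001], [-0.001, 0.003, -1.0]]
force: [-0.3, -0.1, 0.5]
gripper_width: 0.0005
```

Request:
move_arm(
  rows=[
    [0,-4,0,0,0,0,1],
    [0,-4,0,0,0,0,1],
    [0,-4,0,0,0,0,1],
    [0,-4,0,0,0,0,1],
    [0,0,0,0,0,0,1],
  ],
)

```text
time: 8.1
eef_pos: [0.449, 0.0017, 0.2424]
orientation: [[0.084, 0.996, -0.003], [0.996, -0.084, -0.0], [-0.001, -0.002, -1.0]]
force: [0.3, 0.3, -0.3]
gripper_width: 0.0003
```

Run:
```python
from h import *
print(state()['force'],state()['eef_pos'],state()['orientation'])
for n in ('scene','top','wrist'):
    p=snapshot(n);save(p,n+'5.png')
    if n!='wrist':
      for l in('tare_top','power_top','roof_end'):
        for r in find_in(p,l)[:2]: print(n,l,r['score'],w(p,r['centre']))
a=cv2.imread('pics/scene5.png')[150:300,130:320];cv2.imwrite('pics/s5c.png',cv2.resize(a,None,fx=4,fy=4))
a=cv2.imread('pics/top5.png')[140:290,240:440];cv2.imwrite('pics/t5c.png',cv2.resize(a,None,fx=4,fy=4))
```

```text
[ 0.2596825   0.29926982 -0.28491587] [0.44896177 0.00171407 0.24236309] [[ 8.36877624e-02  9.96488785e-01 -2.54152899e-03]
 [ 9.96491821e-01 -8.36891085e-02 -4.27801929e-04]
 [-6.38998120e-04 -2.49681107e-03 -9.99996679e-01]]
top tare_top 0.44 [ 0.44318838 -0.13505909  0.07483593  1.        ]
top roof_end 0.59 [ 0.61269966 -0.15298701  0.1640752   1.        ]
```

View pics/s5c.png

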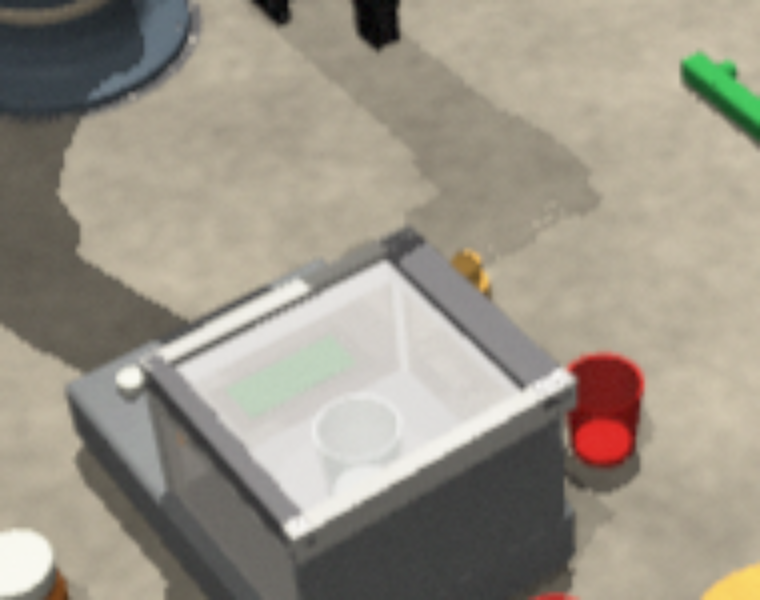

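View pics/t5c.png

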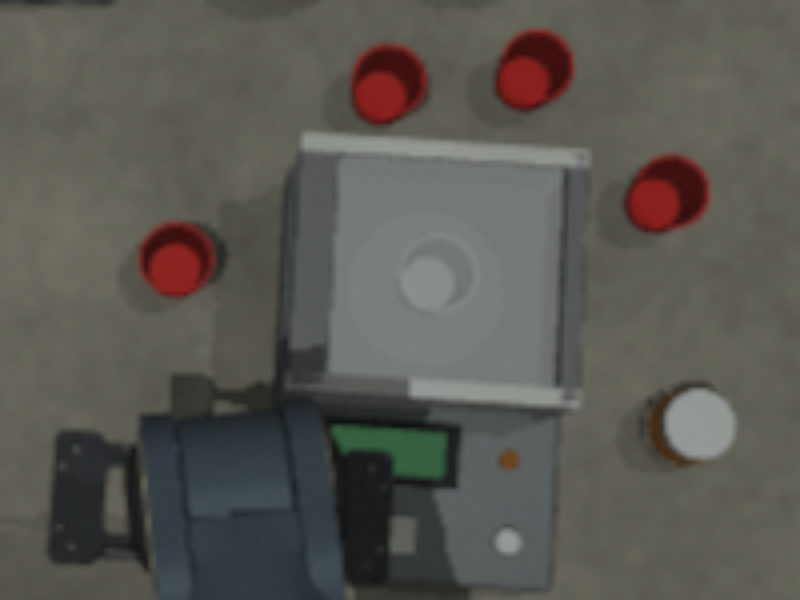

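View pics/wrist5.png

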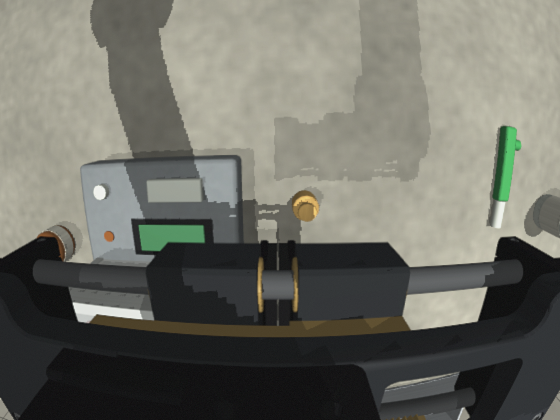

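Request:
move_arm(
  rows=[
    [-3.8,0.1,0,0,0,0,1],
    [-3.8,0,0,0,0,0,1],
    [-3.7,0,0,0,0,0,1],
    [0,0,4,0,0,0,1],
    [0,0,0,0,0,0,1],
  ],
)

```text
time: 9.05
eef_pos: [0.4421, -0.1105, 0.1991]
orientation: [[0.086, 0.996, -0.009], [0.996, -0.086, 0.001], [0.0, -0.009, -1.0]]
force: [-0.5, 1.0, -0.6]
gripper_width: 0.0004
```

Request:
move_arm(
  rows=[
    [0,0,4,0,0,0,1],
    [0,0,4,0,0,0,1],
    [0,0,2,0,0,0,1],
    [0,0,0,0,0,0,1],
    [0,0,0,0,0,0,1],
  ],
)

```text
time: 9.55
eef_pos: [0.4462, -0.1095, 0.1034]
orientation: [[0.082, 0.997, 0.001], [0.997, -0.082, 0.0], [0.0, 0.001, -1.0]]
force: [0.7, -0.4, 0.4]
gripper_width: 0.0003
```

Run:
```python
from h import *
print(state()['force'],state()['eef_pos'],state()['orientation'])
for n in ('top','wrist'):
    p=snapshot(n);save(p,n+'6.png')
a=cv2.imread('pics/top6.png')[180:330,240:440];cv2.imwrite('pics/t6c.png',cv2.resize(a,None,fx=4,fy=4))
```

```text
[ 0.69346983 -0.41020797  0.36099057] [ 0.4462142  -0.10952881  0.10340388] [[ 8.22740778e-02  9.96609503e-01  6.89488474e-04]
 [ 9.96609721e-01 -8.22741956e-02  1.44179387e-04]
 [ 2.00417656e-04  6.75288690e-04 -9.99999752e-01]]
```

View pics/wrist6.png

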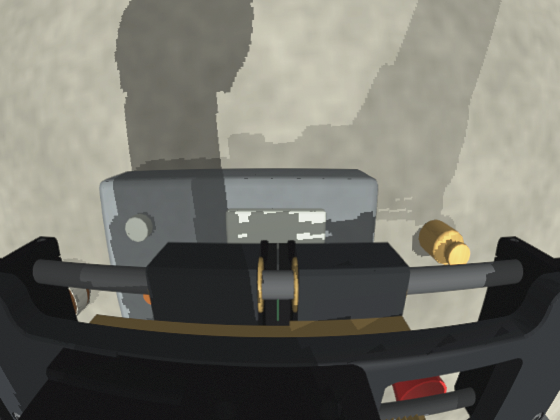

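Request:
move_arm(
  rows=[
    [0,-0.55,0,0,0,0,1],
    [0,0,1.2,0,0,0,1],
    [0,0,1.2,0,0,0,1],
    [0,0,0,0,0,0,1],
  ],
)

```text
time: 10.05
eef_pos: [0.4382, -0.1093, 0.0768]
orientation: [[0.084, 0.996, -0.004], [0.996, -0.084, 0.001], [0.0, -0.004, -1.0]]
force: [-0.9, 0.6, 0.1]
gripper_width: 0.0005
```

Request:
move_arm(
  rows=[
    [0,0,0.4,0,0,0,1],
    [0,0,0.4,0,0,0,1],
    [0,0,0.2,0,0,0,1],
    [0,0,0.2,0,0,0,1],
    [0,0,0,0,0,0,1],
  ],
)

```text
time: 10.55
eef_pos: [0.4399, -0.1097, 0.0666]
orientation: [[0.084, 0.996, 0.0], [0.996, -0.084, 0.0], [0.0, 0.0, -1.0]]
force: [-0.9, -0.2, 4.4]
gripper_width: 0.0007
```

Contact, 3.4 mm down. Continue to the stop.

Request:
move_arm(
  rows=[
    [0,0,0.2,0,0,0,1],
    [0,0,0.1,0,0,0,1],
    [0,0,0.1,0,0,0,1],
    [0,0,0,0,0,0,1],
  ],
)

```text
time: 10.95
eef_pos: [0.4399, -0.1097, 0.065]
orientation: [[0.084, 0.996, 0.0], [0.996, -0.084, 0.001], [0.001, 0.0, -1.0]]
force: [-8.4, 1.7, 30.1]
gripper_width: 0.0004
```

Request:
move_arm(
  rows=[
    [0,0,0.1,0,0,0,1],
    [0,0,0.1,0,0,0,1],
    [0,0,0,0,0,0,1],
  ],
)

```text
time: 11.25
eef_pos: [0.44, -0.1097, 0.0647]
orientation: [[0.084, 0.996, 0.0], [0.996, -0.084, 0.002], [0.002, 0.0, -1.0]]
force: [-12.4, 2.3, 48.7]
gripper_width: 0.0004
```

Request:
move_arm(
  rows=[
    [0,0,-1,0,0,0,1],
    [0,0,-3,0,0,0,1],
    [0,0,-4,0,0,0,1],
    [0,0,-4,0,0,0,1],
    [0,0,-4,0,0,0,1],
  ],
)

```text
time: 11.75
eef_pos: [0.4392, -0.1095, 0.2218]
orientation: [[0.084, 0.996, -0.0], [0.996, -0.084, 0.0], [0.0, -0.0, -1.0]]
force: [0.3, -0.3, -0.1]
gripper_width: 0.0007
```

Request:
move_arm(
  rows=[
    [4,0,0,0,0,0,1],
    [4,0,0,0,0,0,1],
    [4,0,0,0,0,0,1],
    [4,0,0,0,0,0,1],
    [4,0,0,0,0,0,1],
  ],
)

```text
time: 12.25
eef_pos: [0.4561, 0.0912, 0.2204]
orientation: [[0.084, 0.996, 0.0], [0.996, -0.084, 0.0], [0.0, 0.0, -1.0]]
force: [0.9, -0.3, -0.2]
gripper_width: 0.0005
```

Request:
move_arm(
  rows=[
    [4,0,0,0,0,0,1],
    [4,0,0,0,0,0,1],
    [0,0,0,0,0,0,1],
    [0,0,0,0,0,0,1],
  ],
)

```text
time: 12.65
eef_pos: [0.4627, 0.17, 0.22]
orientation: [[0.081, 0.997, -0.001], [0.997, -0.081, -0.001], [-0.001, -0.001, -1.0]]
force: [0.6, -1.0, -0.3]
gripper_width: 0.0005
```

Run:
```python
from h import *
print(state()['force'],state()['eef_pos'])
np.set_printoptions(precision=3,suppress=True)
for n in ('scene','top'):
    p=snapshot(n);save(p,n+'7.png')
    for l in('roof_end','tare_top','jar','bottle0','pipette_filler'):
        for r in find_in(p,l)[:1]: print(n,l,r['score'],w(p,r['centre'])[:3])
a=cv2.imread('pics/scene7.png')[200:350,130:320];cv2.imwrite('pics/s7c.png',cv2.resize(a,None,fx=4,fy=4))
a=cv2.imread('pics/top7.png')[150:300,250:440];cv2.imwrite('pics/t7c.png',cv2.resize(a,None,fx=4,fy=4))
```

```text
[ 0.62431545 -1.02513542 -0.33328605] [0.4627002  0.16997703 0.21996546]
scene roof_end 0.69 [ 0.623 -0.156  0.163]
scene jar 0.55 [ 0.528 -0.35   0.048]
scene bottle0 0.64 [0.546 0.426 0.074]
scene pipette_filler 0.87 [0.465 0.325 0.018]
top roof_end 0.74 [ 0.614 -0.15   0.164]
top tare_top 0.7 [ 0.445 -0.109  0.075]
top jar 0.94 [ 0.51  -0.335  0.073]
top bottle0 0.85 [0.528 0.43  0.096]
top pipette_filler 0.79 [0.454 0.335 0.022]
```

View pics/s7c.png

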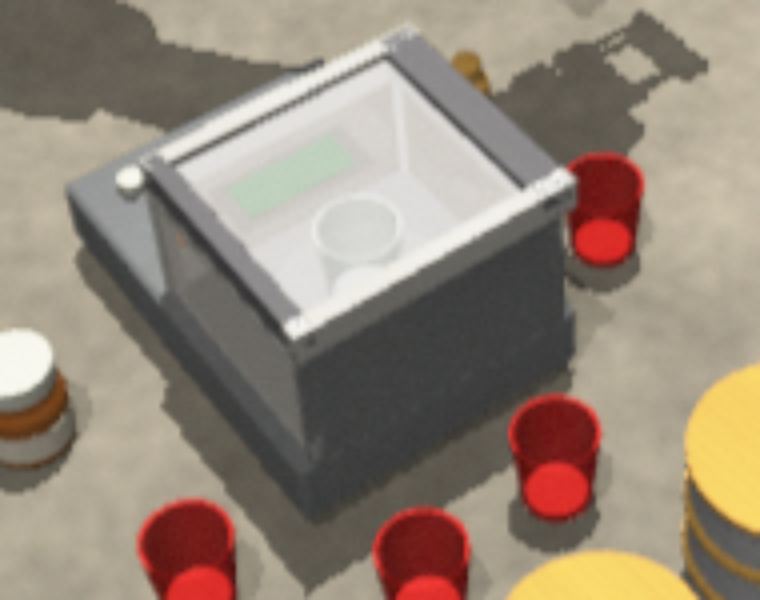

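View pics/t7c.png

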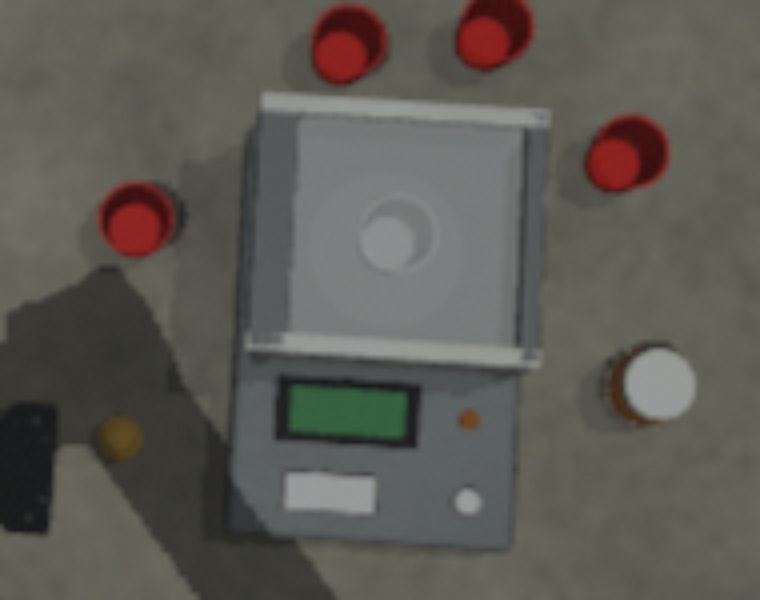

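Run:
```python
from h import *
p=snapshot('top')
f=lambda u,v,z: ray(p,250+u/4,150+v/4,z)
A=f(263,93,.172);B=f(247,350,.172);K=f(330.5,493,.07);P=f(467,501,.07)
t=np.radians(-4.8);R=np.array([[np.cos(t),-np.sin(t)],[np.sin(t),np.cos(t)]])
for k,q in((K,(-.112,.03)),(P,(-.112,-.065))):
    print(R.T@((A+B)[:2]/2-(k[:2]-R@q)))
print(job_done())
```

```text
[0.05986845 0.09922225]
[0.05900986 0.09846127]
the job is handed in; nothing more can be done
None
```

The roof panel is shut and the tare key has been pressed fully down and released. The job was handed in at about 13 s.

- **Roof panel:** I pushed its left end with the closed fingertips until it stopped moving and the push force rose to 9 N. After I backed away, the last top picture put its left end at balance y ≈ 99 mm; shut is 100 mm.
- **Tare key:** The fingertips took it from 70 mm to about 65 mm above the bench, its full 5 mm of travel. The force at the stop rose to about 49 N on the fingertips, which was harder than needed; the 40 N limit is on the arm and gripper body, not the fingertips. After release the picture shows the key unchanged, but it can't confirm 5 mm of height, and the detected tare-key height is too coarse to settle it.
- **Everything else:** The small round key was never touched. The beaker is still on the pan, and the weight looks unmoved in the pictures. The jar, bottle and pipette filler were found within a few millimetres of where they started. The arm finished clear of everything.

One disagreement: the network's "roof_end" reports the middle of the panel rather than its end, so I measured the end from the picture instead.

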